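Sweep the used colour pans off the painting board into the tray

TASK

Clear the painting board: sweep the four used-up round colour pans along the board with the fingers and over its end, so that they drop into the lacquer tray standing against it. Push them gently, without pinching, lifting or pressing hard on any of them. Leave the porcelain dish, the paperweight, the brush box and the tray where they stand, and finish with the hand clear.

Things in the scene. Friction and masses are not known exactly. Their poses are not given: they have to be found in the camera images.
- board: Painting board of bare plywood on two battens lying on the table, 250 (x) x 380 (y) x 50 mm overall; its flat top, without any raised edge, is 50 mm above the table. Heavy, does not move. Origin: centre of its underside, on the table. Its y axis runs along its length.
- tray: Shallow open black lacquer tray with a dark red rim, loose, 270 (x) x 120 (y) mm outside, walls 5 mm thick and 28 mm high (so 22 mm lower than the board's top), floor 5 mm thick. It stands on the table with its long side 2 mm from one short end of the board, either the board's +y or its -y end, its axes within 0.01 rad of the board's. Origin: centre of its underside.
- dish: Small white porcelain dish, 70 mm across, 22 mm high, standing loose on the middle strip of the board. Origin: centre of its underside. Bystander.
- paperweight: Dark wooden paperweight bar 26 (x) x 110 (y) x 14 mm with a small brass knob (25 mm high in all), lying loose on the middle strip of the board, roughly along its length. Origin: centre of its underside. Bystander.
- brush_box: Closed wooden brush box, 284 (x) x 74 (y) x 42 mm, standing loose on the table at the other short end of the board, with a gap of about 25 mm to it. Origin: centre of its underside. Bystander.
- pan1: Used-up colour pan: small round open white plastic cup, 30 mm across, 12 mm high, a dried remnant on its bottom, about 12 g, standing loose and upright on the board. Origin: its centre, 6 mm above its underside. All four are alike, two on either long side of the board; dish and paperweight stay at least 30 mm beside the line that runs through its centre along the board.
- pan2: Used-up colour pan: small round open white plastic cup, 30 mm across, 12 mm high, a dried remnant on its bottom, about 12 g, standing loose and upright on the board. Origin: its centre, 6 mm above its underside. All four are alike, two on either long side of the board; dish and paperweight stay at least 30 mm beside the line that runs through its centre along the board.
- pan3: Used-up colour pan: small round open white plastic cup, 30 mm across, 12 mm high, a dried remnant on its bottom, about 12 g, standing loose and upright on the board. Origin: its centre, 6 mm above its underside. All four are alike, two on either long side of the board; dish and paperweight stay at least 30 mm beside the line that runs through its centre along the board.
- pan4: Used-up colour pan: small round open white plastic cup, 30 mm across, 12 mm high, a dried remnant on its bottom, about 12 g, standing loose and upright on the board. Origin: its centre, 6 mm above its underside. All four are alike, two on either long side of the board; dish and paperweight stay at least 30 mm beside the line that runs through its centre along the board.

How it is judged:
At the end, for the whole second after the job is handed in: All four pans rest in the tray, lying, leaning or stacked: centres 2 mm or more inside its walls and under 40 mm above the table. Dish, paperweight, brush box and tray are within 20 mm of where they stood, dish and tray level (x of pan1 in the frame of tray between -0.128 and 0.128 m and y of pan1 in the frame of tray between -0.053 and 0.053 m and z of each of pan1, pan2, pan3, pan4 in the frame of tray below 0.04 m and linear speed of each of pan1, pan2, pan3, pan4 below 0.02 m/s and x of pan2 in the frame of tray between -0.128 and 0.128 m and y of pan2 in the frame of tray between -0.053 and 0.053 m and x of pan3 in the frame of tray between -0.128 and 0.128 m and y of pan3 in the frame of tray between -0.053 and 0.053 m and x of pan4 in the frame of tray between -0.128 and 0.128 m and y of pan4 in the frame of tray between -0.053 and 0.053 m and distance of each of dish, paperweight, brush_box, tray from where it was at the start of the episode below 0.02 m and angle between dish's own z axis and vertical below 0.2 rad and angle between tray's own z axis and vertical below 0.1 rad); the robot touches nothing.
It fails at once if a pan is lifted (more than 25 mm above the board's top) (height (world z) of any of pan1, pan2, pan3, pan4 above 0.081 m).
It fails at once if a pan is pinched or pressed hard (more than 20 N between it and the fingers) (contact force between the fingers and pan1 above 20 N or contact force between the fingers and pan2 above 20 N or contact force between the fingers and pan3 above 20 N or contact force between the fingers and pan4 above 20 N).
It fails at once if the dish, the paperweight, the brush box or the tray is shifted more than 20 mm (distance of any of dish, paperweight, brush_box, tray from where it was at the start of the episode above 0.02 m).
It also fails if it takes over 64 s, if anything falls off the work surface, if the arm or the gripper's body presses on something with over 40 N, if the wrist force passes 120 N, or if a joint passes its speed limit or range.

ROBOT

A 6-joint arm with a two-finger parallel gripper is mounted at the origin on the work surface. World frame = base frame: x ahead of the robot, y to its left, z up, the work surface at z = 0. Lengths are in m, angles in rad, forces in N, time in s.
With the tool pointing down it reaches from about 0.35 to 0.775 m from the base axis. Payload 7.3 kg.
Tool frame: the origin (TCP) lies between the finger pads; the fingertips stand 14 mm ahead of it and the grasp point (between the pads) lies 5 mm behind it; z points along the fingers, y is the direction in which the jaws open and shut (so a half turn about z gives the same grasp; the last joint's range is limited). The gripper opens to 92 mm and grips with 3 to 60 N. Pads are 19 mm wide; open, the fingers measure 130 mm over their backs; the gripper's body (75 mm by 190 mm) begins 47 mm behind the grasp point.
Start: joints at [-1.326, 0.342, 1.524, -0, 1.275, -0.146], TCP at [0.2, -0.485, 0.241] pointing down, gripper open.
Joint ranges: [-2.53, 2.53], [-0.77, 2.02], [0.04, 2.7], [-1, 4.14], [0.28, 2.66], [-3.11, 3.11]. Speed limits (rad/s): [2.57, 2.57, 3.14, 3.14, 3.14, 3.14].

INTERFACE

Orientations are given as [roll, pitch, yaw] about the fixed x, y, z axes, in that order (R = Rz(yaw) Ry(pitch) Rx(roll)).
In Python, from cell import robot gives the robot as it stands.
- The arm moves only by the shell command python3 -m creep 'ROWS' [FORCE]. ROWS is JSON, a list that holds one entry, the list of rows, each a list of 7 numbers: the shift along the tool's x, y, z in cm, then the turn, a rotation vector about the tool's x, y, z in degrees, then the gripper command: -1 is shut, 1 is fully open, values between are in proportion. In form: [[[tx, ty, tz, wx, wy, wz, gripper], ...]]. A call has 1 to 8 rows; each row is the pose to reach, as a shift and turn from the pose measured when the call began, along the tool's axes at that moment; what a row does not reach only later rows make up. A row lasts 1/10 s, in which the tool goes at most 50 mm and 8.59 degrees, less where a joint would pass 70% of its speed; a pose out of reach is approached as far as the arm can. A call with a gripper value outside its range is refused whole. The fingers move at their own pace and stop on an object; FORCE is the grip in N (left out, the last holds). Time passes only in rows, so rows that repeat a pose let the fingers close. It gives the time, the measured TCP pose, the force and the opening at its end, in the units of the state.
- robot.observe(): the state, without advancing time (a new reading comes with each control period).
- robot.read_camera(name): name is "scene" or "top" or "wrist"; returns the picture (420x560x3 uint8, red, green, blue); there is no depth.
- robot.camera_params(name): a dict with "camera_matrix" (3x3 intrinsics, pixels), "R" (3x3) and "t" (3): a world point X has camera coordinates R X + t. Camera axes: x right, y down, z forward; pixel columns grow to the right and rows downward; lengths in m; the calibration is good to about 2 mm. A picture is of the moment at which its call begins: read the wrist's pose just before it. camera_params takes no time and is no camera call; for the wrist camera it gives the pose at the moment of the call.
- robot.hand_in(): hands the job in, once; it reports no verdict.
Trained networks look in the newest picture that a camera, given by its name, has taken for a name from the list of things; names that differ only in an ending like _2 or _b are one class to them, and where a whole thing is asked for, a point or a joint stands for the part that bears it (a point fixed in the world has none). Each returns a list of dicts, best first, with "score" (0 to 1); they miss things now and then, are a little off and sometimes report something else, mostly with a low value. They report only what shows in the picture. A call takes as long as a camera call.
- robot.look_for(camera, label): "centre" ([x, y, z] in m, in the coordinates of the camera as it stood for that picture, good to about 4 mm: the middle of the surface that is visible of it).
- robot.masks_of(camera, label): "mask" (420x560 bool, what is visible of it).
The state is a dict: "time": time; "qpos": joint angles; "qvel": joint speeds; "joint_efforts": joint torques, N m; "tool_pos": TCP position; "tool_rot": TCP orientation; "contact_force": force on the tool from outside, world axes, zero at the start; "torque": the same for the moment, N m; "opening": finger opening in m.
Only numpy, scipy, OpenCV 4.12 (cv2) and the standard library are available. Lean on these libraries where they do the work, as an engineer would, in place of code of your own. Each camera call takes 0.05 s, during which the arm holds its last target.

## Working session

There is one attempt and no reset: what is moved stays moved. The work goes in short steps, Python scripts to look and compute and a shell command to move; the robot and the scene stay as the last step left them, time stands still between calls to the robot, and variables do not carry over. Pictures are saved under pics/ and viewed, and the job is handed in when it is done.

```bash
ls; mkdir -p pics; python3 - <<'E'
from cell import robot
import cv2
print(robot.observe())
for n in("top","scene"):
    im=robot.read_camera(n); cv2.imwrite(f"pics/{n}0.png",im[:,:,::-1]); p=robot.camera_params(n); print(n,p)
E
```

```text
pics
{'time': 0.0, 'qpos': array([-1.32599885e+00,  3.42719519e-01,  1.52505008e+00,  3.81133203e-06,
        1.27538812e+00, -1.46037209e-01]), 'qvel': array([-8.32861159e-05, -1.09049281e-03, -1.28292237e-03,  6.54977310e-04,
        1.45708280e-03, -3.27711115e-04]), 'joint_efforts': array([-7.85190005e-04, -4.31247568e+01, -2.44218707e+01,  7.16704270e-02,
        5.58520365e-02, -1.41845526e-04]), 'tool_pos': array([ 0.19991023, -0.48501882,  0.24003507]), 'tool_rot': array([-3.14004478e+00, -2.31351439e-04,  3.90833399e-01]), 'contact_force': array([ 0.17823362, -0.26918482,  0.98246032]), 'torque': array([ 0.04138733, -0.04875112, -0.03988013]), 'opening': 0.09190013550286799}
top {'camera_matrix': array([[411.20581399,   0.        , 282.7552813 ],
       [  0.        , 411.20581399, 208.08563166],
       [  0.        ,   0.        ,   1.        ]]), 'R': array([[-0.0260156 , -0.99938386, -0.02356032],
       [-0.99038474,  0.02897037, -0.13527298],
       [ 0.13587218,  0.01981458, -0.99052821]]), 't': array([0.03415755, 0.55983727, 0.86469504])}
scene {'camera_matrix': array([[391.90290877,   0.        , 280.05222675],
       [  0.        , 391.90290877, 206.76147035],
       [  0.        ,   0.        ,   1.        ]]), 'R': array([[-0.55377797,  0.83260794,  0.00969458],
       [ 0.61056334,  0.41395475, -0.67516951],
       [-0.56616461, -0.36797484, -0.73759891]]), 't': array([ 0.30104631, -0.3104076 ,  1.05486108])}
```

View pics/top0.png

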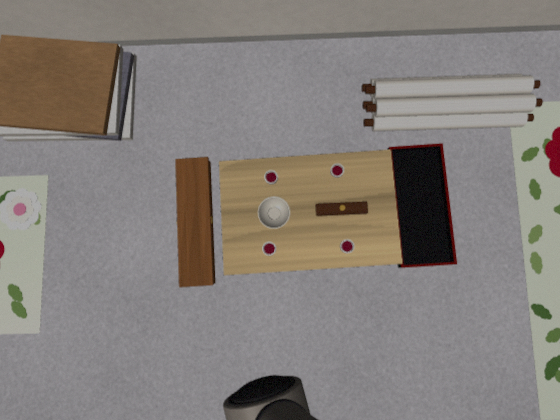

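View pics/scene0.png

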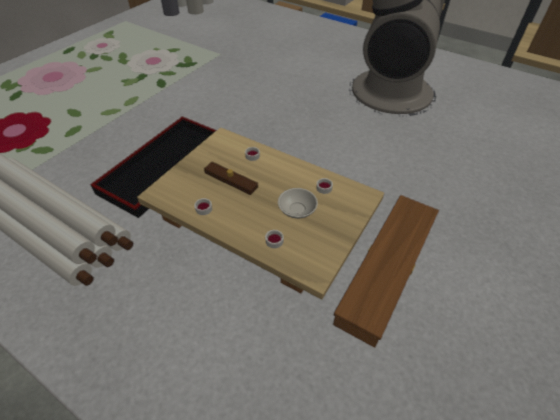

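```bash
cat > h.py <<'E'
from cell import robot
import numpy as np, cv2
def ray(n,uv,z):
    p=robot.camera_params(n);K,R,t=p["camera_matrix"],np.array(p["R"]),np.array(p["t"])
    d=R.T@np.linalg.solve(K,[uv[0],uv[1],1.]);c=-R.T@t
    return c+d*(z-c[2])/d[2]
def w(n,c):
    p=robot.camera_params(n);return np.array(p["R"]).T@(np.array(c)-p["t"])
E
python3 - <<'E'
from h import *
robot.read_camera("top")
for l in("pan1","dish","paperweight","tray","brush_box","board"):
    for d in robot.masks_of("top",l):
        m=d["mask"].astype(np.uint8)
        if d["score"]<.3: continue
        c=max(cv2.findContours(m,0,1)[0],key=cv2.contourArea)
        ys,xs=np.nonzero(m)
        z={"pan1":.06,"dish":.065,"paperweight":.064,"tray":.028,"brush_box":.042,"board":.05}[l]
        print(l,round(d["score"],2),m.sum(),xs.mean().round(1),ys.mean().round(1),ray("top",(xs.mean(),ys.mean()),z).round(4))
        if l!="pan1":
            b=cv2.boxPoints(cv2.minAreaRect(c)); print(np.array([ray("top",q,z)[:2] for q in b]).round(4).tolist())
    for d in robot.look_for("top",l):
        if d["score"]>.3: print("  lf",l,round(d["score"],2),w("top",d["centre"]).round(4))
E
```

```text
pan1 0.66 152 346.7 246.2 [ 0.4727 -0.1146  0.06  ]
pan1 0.64 158 270.3 177.0 [0.6263 0.0434 0.06  ]
pan1 0.6 152 268.6 248.2 [0.4729 0.0505 0.06  ]
pan1 0.55 164 336.6 170.5 [ 0.6363 -0.1004  0.06  ]
  lf pan1 0.69 [ 0.4724 -0.1127  0.0611]
  lf pan1 0.58 [ 0.5417 -0.0397  0.0541]
  lf pan1 0.49 [0.6284 0.0429 0.052 ]
  lf pan1 0.44 [ 0.637  -0.1013  0.0552]
dish 0.55 815 272.8 212.5 [0.548  0.0397 0.065 ]
[[0.5825, 0.0727], [0.5805, 0.0063], [0.5141, 0.0082], [0.5159, 0.0739]]
  lf dish 0.62 [0.5426 0.0379 0.0617]
  lf dish 0.55 [0.6289 0.0445 0.0546]
paperweight 0.85 643 340.9 208.7 [ 0.552  -0.1055  0.064 ]
[[0.5682, -0.051], [0.5649, -0.1614], [0.5349, -0.1598], [0.5381, -0.0499]]
  lf paperweight 0.56 [ 0.5542 -0.1033  0.0622]
tray 0.82 6491 422.7 206.0 [ 0.5576 -0.2899  0.028 ]
[[0.6938, -0.2217], [0.7019, -0.3498], [0.4296, -0.3527], [0.4214, -0.2297]]
tray 0.57 705 340.7 208.6 [ 0.5571 -0.1095  0.028 ]
[[0.5722, -0.0502], [0.5741, -0.1677], [0.5421, -0.1674], [0.5401, -0.0505]]
  lf tray 0.73 [ 0.5618 -0.2961  0.0088]
brush_box 0.93 4649 194.3 222.2 [0.5346 0.213  0.042 ]
[[0.6802, 0.2603], [0.6807, 0.178], [0.3964, 0.1682], [0.3954, 0.247]]
  lf brush_box 0.75 [0.5293 0.2135 0.0405]
board 0.93 18377 308.7 213.0 [ 0.5466 -0.0373  0.05  ]
[[0.6703, 0.1662], [0.6841, -0.2293], [0.4312, -0.2295], [0.4163, 0.1509]]
board 0.55 156 268.6 248.6 [0.4723 0.051  0.05  ]
[[0.4868, 0.0649], [0.4861, 0.037], [0.4584, 0.0376], [0.4591, 0.0654]]
  lf board 0.61 [ 0.5407 -0.0395  0.0531]
```

Top view: the tray is at the board's -y end (px 390-455, 145-267) and the box is at the other end. The pans are at (271,177), (337,170), (269,248) and (347,246), with the dish at (273,212) and the paperweight at (342,209). All four pan detections agree with the picture. Next I'll work out the board direction and the first move.

```bash
cat >> h.py <<'E'
from scipy.spatial.transform import Rotation as Ro
def row(target,yaw):
    s=robot.observe();R=Ro.from_euler('xyz',s["tool_rot"])
    R2=Ro.from_euler('xyz',[np.pi,0,yaw])
    return (R.inv().apply(np.array(target)-s["tool_pos"])*100).round(2),(R.inv()*R2).as_rotvec(degrees=True).round(2)
E
python3 - <<'E'
from h import *
im=robot.read_camera("top")
for d in robot.masks_of("top","board")[:1]:
    m=d["mask"].astype(np.uint8)
    m=cv2.morphologyEx(m,cv2.MORPH_CLOSE,np.ones((25,25)))
    c=max(cv2.findContours(m,0,1)[0],key=cv2.contourArea)
    q=cv2.approxPolyDP(c,6,True)[:,0]
    for u in q: print(u,ray("top",u,.05)[:2].round(4))
for d in robot.masks_of("top","tray")[:1]:
    m=d["mask"].astype(np.uint8)
    c=max(cv2.findContours(m,0,1)[0],key=cv2.contourArea)
    for u in cv2.approxPolyDP(c,4,True)[:,0]: print("tray",u,ray("top",u,.028)[:2].round(4))
cv2.imwrite("pics/topz.png",cv2.resize(im[130:295,165:465,::-1],None,fx=2.6,fy=2.6,interpolation=cv2.INTER_CUBIC))
for y in(1.5708,1.535): print(row([.4727,-.07,.13],y))
E
```

```text
[390 151] [ 0.6786 -0.2203]
[221 161] [0.668  0.1522]
[223 273] [0.4232 0.1493]
[400 263] [ 0.4345 -0.2264]
tray [441 144] [ 0.697  -0.3408]
tray [389 148] [ 0.6916 -0.224 ]
tray [400 267] [ 0.4259 -0.2316]
tray [456 262] [ 0.4335 -0.3525]
(array([ 41.04, -28.02,  11.07]), array([ 0.000e+00,  1.000e-02, -6.761e+01]))
(array([ 41.04, -28.02,  11.07]), array([ 0.000e+00,  1.000e-02, -6.556e+01]))
```

View pics/topz.png

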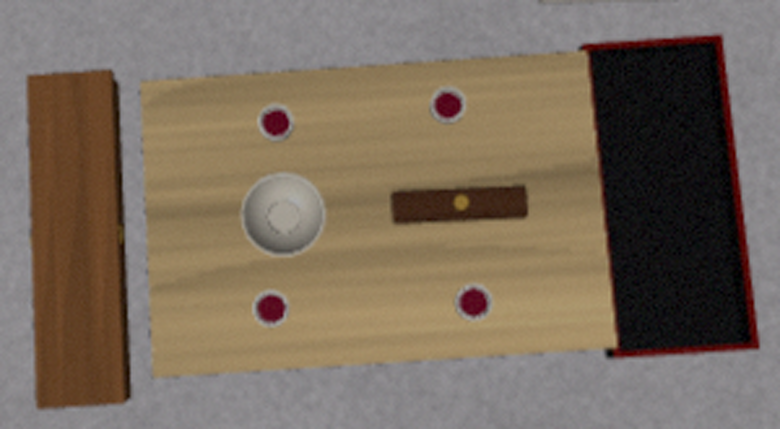

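```bash
python3 - <<'E'
from h import *
print(row([.4714,-.07,.13],1.600))
E
python3 -m creep '[[[5,-3.5,1,0,0,-8.5,-0.65],[10,-7,2,0,0,-17,-0.65],[14,-10,3,0,0,-25,-0.65],[18,-12.5,4,0,0,-33,-0.65],[22,-15,5,0,0,-41,-0.65],[26,-17.5,6,0,0,-49,-0.65],[30,-20,7,0,0,-57,-0.65],[34,-22.5,8,0,0,-65,-0.65]]]' 10
python3 - <<'E'
from h import *
print(row([.4714,-.07,.13],1.600))
E
```

```text
(array([ 40.92, -28.07,  11.07]), array([ 0.000e+00,  1.000e-02, -6.928e+01]))
time: 1.7
tool_pos: [0.4207, -0.1587, 0.1639]
tool_rot: [3.141, 0.001, 1.531]
contact_force: [0.3, -0.6, 0.1]
opening: 0.0323
(array([9.07, 4.71, 3.39]), array([ 0.05,  0.04, -3.96]))
```

```bash

python3 -m creep '[[[3,1.6,1.1,0,0,-2,-0.65],[6,3.2,2.2,0,0,-4,-0.65],[9.07,4.71,3.39,0,0,-3.96,-0.65],[9.07,4.71,3.39,0,0,-3.96,-0.65],[9.07,4.71,3.39,0,0,-3.96,-0.65]]]'
python3 - <<'E'
from h import *
im=robot.read_camera("wrist"); cv2.imwrite("pics/w1.png",im[:,:,::-1])
for d in robot.masks_of("wrist","pan1"):
    ys,xs=np.nonzero(d["mask"]); print(round(d["score"],2),len(xs),xs.mean(),ys.mean(),ray("wrist",(xs.mean(),ys.mean()),.06).round(4))
print(row([.4714,-.07,.068],1.600))
E
```

```text
time: 2.2
tool_pos: [0.4714, -0.0695, 0.1298]
tool_rot: [3.141, 0.001, 1.602]
contact_force: [-0.8, -0.1, 0.1]
opening: 0.0159
0.96 1060 549.1613207547169 39.14056603773585 [0.6148 0.0407 0.06  ]
0.79 350 276.1457142857143 274.0628571428571 [ 0.473  -0.0997  0.06  ]
0.72 1952 284.4933401639344 17.55532786885246 [0.473 0.047 0.06 ]
0.65 1101 531.8710263396912 268.92461398728426 [ 0.6332 -0.0916  0.06  ]
(array([ 0.08, -0.01,  6.23]), array([ 0.07,  0.07, -0.03]))
```

View pics/w1.png

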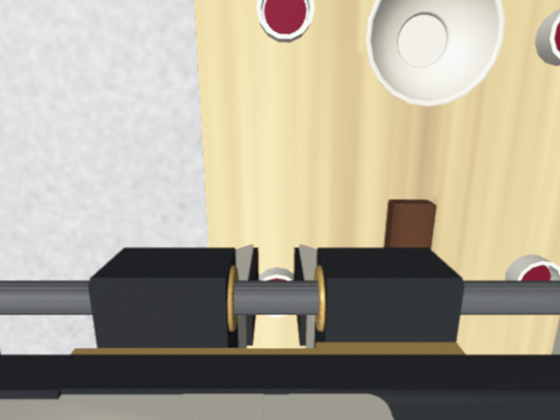

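The wrist image shows the near pan centred between the finger pads at px (276,274), and the board edge runs parallel to the image columns. I'll lower and push.

```bash

python3 -m creep '[[[0,0,3,0,0,0,-0.65],[0,0,5,0,0,0,-0.65],[0.05,0,6.2,0,0,0,-0.65],[0.05,0,6.2,0,0,0,-0.65],[-0.7,0,6.2,0,0,0,-0.65],[-1.4,0,6.2,0,0,0,-0.65],[-2.1,0,6.2,0,0,0,-0.65],[-2.8,0,6.2,0,0,0,-0.65]]]'
python3 - <<'E'
from h import *
im=robot.read_camera("wrist"); cv2.imwrite("pics/w2.png",im[:,:,::-1])
im=robot.read_camera("top"); cv2.imwrite("pics/t2.png",im[:,:,::-1])
im=robot.read_camera("scene"); cv2.imwrite("pics/s2.png",cv2.resize(im[80:330,60:460,::-1],None,fx=2,fy=2))
E
```

```text
time: 3.1
tool_pos: [0.4726, -0.0998, 0.069]
tool_rot: [3.139, 0.002, 1.599]
contact_force: [-0.5, 1.0, 0.6]
opening: 0.0164
```

View pics/s2.png

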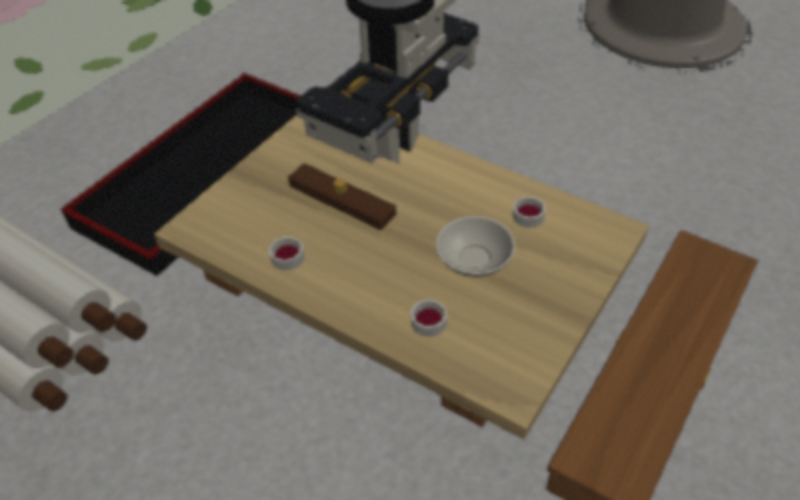

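View pics/w2.png

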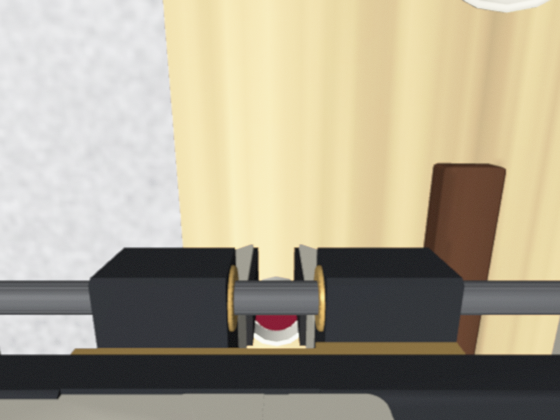

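The pan sits centred between the pads at px (278,310), and nothing else is touched. I'll continue.

```bash

python3 -m creep '[[[-0.7,0,0.1,0,0,0,-0.65],[-1.4,0,0.1,0,0,0,-0.65],[-2.1,0,0.1,0,0,0,-0.65],[-2.8,0,0.1,0,0,0,-0.65],[-3.5,0,0.1,0,0,0,-0.65],[-4.2,0,0.1,0,0,0,-0.65],[-4.9,0,0.1,0,0,0,-0.65],[-5.6,0,0.1,0,0,0,-0.65]]]'
python3 - <<'E'
from h import *
im=robot.read_camera("wrist"); cv2.imwrite("pics/w3.png",im[:,:,::-1])
E
```

```text
time: 4.05
tool_pos: [0.4739, -0.156, 0.0676]
tool_rot: [3.14, 0.001, 1.598]
contact_force: [-0.0, 0.3, 0.1]
opening: 0.0162
```

View pics/w3.png

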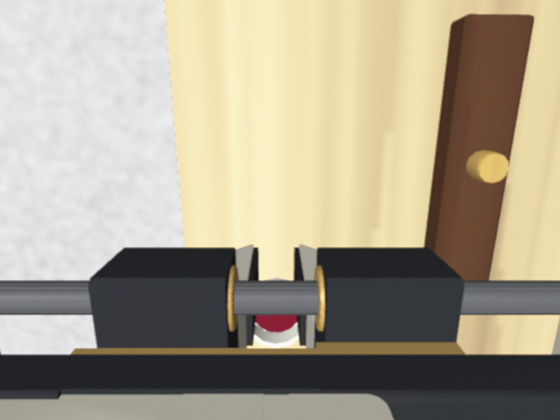

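Same pan position in the image (278,312), so it is riding along steadily. Next it goes over the end.

```bash

python3 -m creep '[[[-0.8,0,0,0,0,0,-0.65],[-1.6,0,0,0,0,0,-0.65],[-2.4,0,0,0,0,0,-0.65],[-3.2,0,0,0,0,0,-0.65],[-4.0,0,0,0,0,0,-0.65],[-4.8,0,0,0,0,0,-0.65],[-5.6,0,0,0,0,0,-0.65],[-6.4,0,0,0,0,0,-0.65]]]'
python3 -m creep '[[[-0.8,0,0,0,0,0,-0.65],[-1.6,0,0,0,0,0,-0.65],[-1.6,0,0,0,0,0,-0.65],[-1.6,0,0,0,0,0,-0.65]]]'
python3 - <<'E'
from h import *
im=robot.read_camera("scene"); cv2.imwrite("pics/s4.png",cv2.resize(im[80:330,60:460,::-1],None,fx=2,fy=2))
im=robot.read_camera("top"); cv2.imwrite("pics/t4.png",cv2.resize(im[130:330,165:465,::-1],None,fx=2.6,fy=2.6))
E
```

```text
time: 4.9
tool_pos: [0.4759, -0.2216, 0.0678]
tool_rot: [3.139, 0.002, 1.598]
contact_force: [0.7, 0.5, 0.5]
opening: 0.0161
time: 5.3
tool_pos: [0.4762, -0.2376, 0.0678]
tool_rot: [3.14, 0.002, 1.597]
contact_force: [0.5, 0.1, -0.4]
opening: 0.016
```

View pics/s4.png

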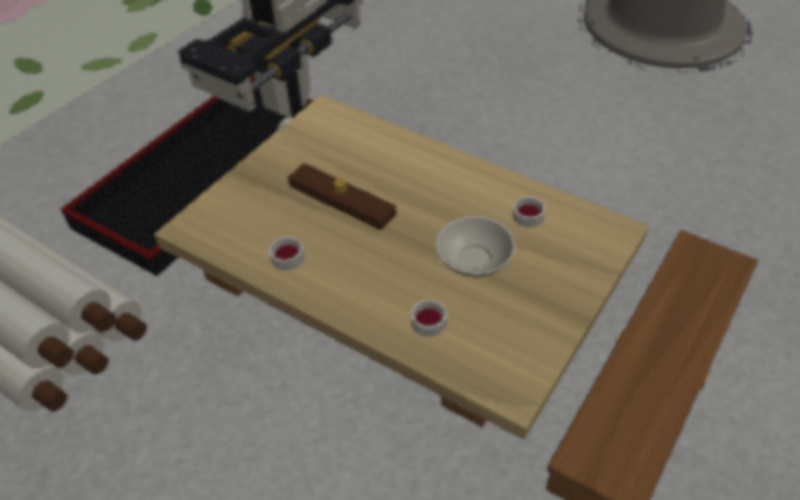

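View pics/t4.png

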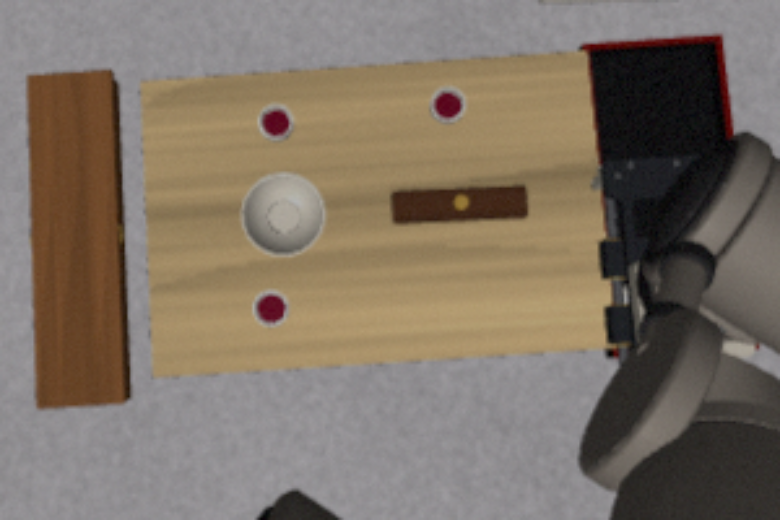

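```bash

python3 -m creep '[[[0,0,-2,0,0,0,-0.65],[0,0,-5,0,0,0,-0.65],[4,0,-7,0,0,0,-0.65],[8,0,-7,0,0,0,-0.65],[12,0,-7,0,0,0,-0.65],[16,0,-7,0,0,0,-0.65],[16,0,-7,0,0,0,-0.65]]]'
python3 - <<'E'
from h import *
im=robot.read_camera("scene"); cv2.imwrite("pics/s5.png",cv2.resize(im[80:330,60:460,::-1],None,fx=2,fy=2))
im=robot.read_camera("top"); cv2.imwrite("pics/t5.png",cv2.resize(im[130:330,165:465,::-1],None,fx=2.6,fy=2.6))
for l in("pan1","tray","dish"):
  for d in robot.masks_of("top",l):
    ys,xs=np.nonzero(d["mask"]); print(l,round(d["score"],2),len(xs),xs.mean(),ys.mean(),ray("top",(xs.mean(),ys.mean()),.028 if l=="tray" else .06).round(4))
E
```

```text
time: 6.1
tool_pos: [0.4707, -0.0729, 0.1376]
tool_rot: [3.141, 0.0, 1.603]
contact_force: [-0.4, -0.7, -0.4]
opening: 0.0155
pan1 0.68 142 268.9577464788732 248.8943661971831 [0.4713 0.0497 0.06  ]
pan1 0.63 140 270.29285714285714 177.22857142857143 [0.6259 0.0435 0.06  ]
pan1 0.53 166 336.62048192771084 170.6144578313253 [ 0.636  -0.1004  0.06  ]
tray 0.81 5374 425.40770375883886 199.71697059918125 [ 0.5714 -0.2968  0.028 ]
dish 0.81 877 273.01596351197264 212.42645381984036 [0.5488 0.0393 0.06  ]
```

View pics/s5.png

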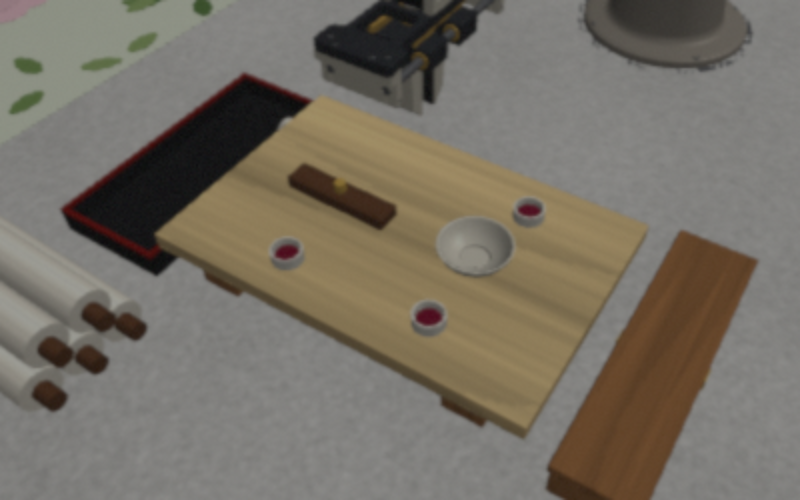

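View pics/t5.png

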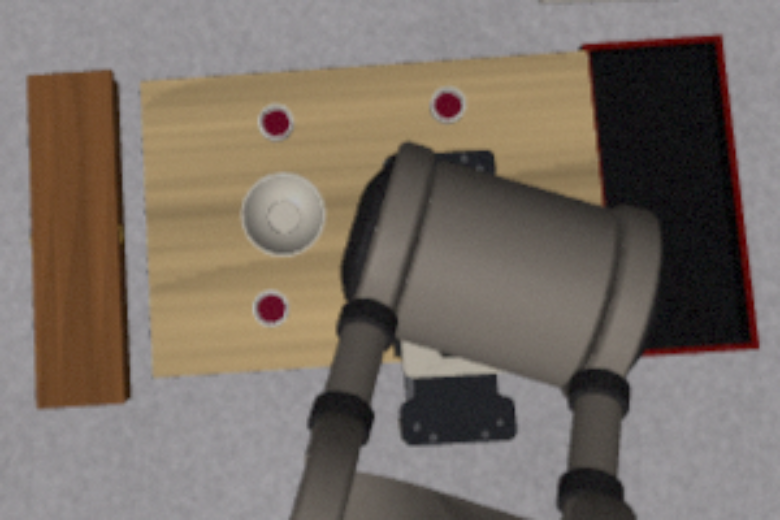

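The pan left the board and its white rim shows just beyond the board's end at (288,122). Next is the second pan on this side.

```bash

python3 -m creep '[[[4,0.1,0,0,0,0,-0.65],[8,0.3,0,0,0,0,-0.65],[12,0.5,0,0,0,0,-0.65],[16,0.6,0,0,0,0,-0.65],[17.3,0.58,1,0,0,0,-0.65],[17.3,0.58,2,0,0,0,-0.65],[17.3,0.58,2,0,0,0,-0.65]]]'
python3 - <<'E'
from h import *
im=robot.read_camera("wrist"); cv2.imwrite("pics/w6.png",im[:,:,::-1])
robot.read_camera("top")
for d in robot.masks_of("top","pan1"):
    ys,xs=np.nonzero(d["mask"]); print(round(d["score"],2),len(xs),xs.mean(),ys.mean(),ray("top",(xs.mean(),ys.mean()),.06).round(4))
print(row([.471,.1,.068],1.600))
im=robot.read_camera("scene"); cv2.imwrite("pics/s6.png",cv2.resize(im[120:220,80:260,::-1],None,fx=4,fy=4,interpolation=cv2.INTER_CUBIC))
E
```

```text
time: 7.05
tool_pos: [0.4723, 0.0936, 0.1154]
tool_rot: [-3.14, 0.003, 1.597]
contact_force: [-0.9, -1.1, 1.0]
opening: 0.0157
0.65 72 404.0833333333333 244.44444444444446 [ 0.473  -0.2349  0.06  ]
0.56 163 270.1963190184049 177.7116564417178 [0.6248 0.0437 0.06  ]
0.48 179 336.16759776536315 170.45251396648044 [ 0.6364 -0.0994  0.06  ]
(array([ 0.68, -0.23,  4.9 ]), array([ 0.1 ,  0.13, -0.28]))
```

View pics/w6.png

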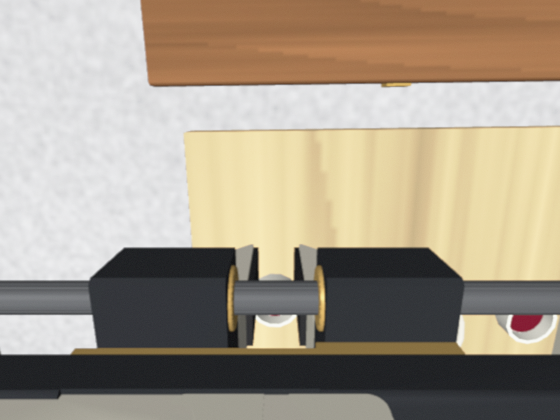

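View pics/s6.png

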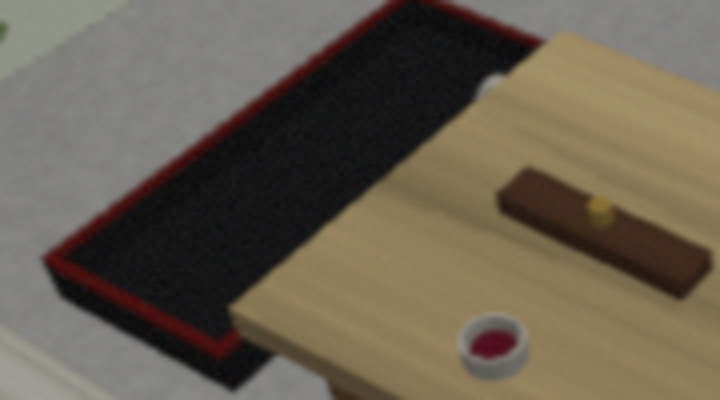

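Pan 1 stands against the tray's inner wall, with its white rim at px (490,85) of the crop, and pan 2 is centred between the pads. I'll lower and sweep pan 2, then drift it inward past the paperweight so it doesn't land on pan 1.

```bash

python3 -m creep '[[[0.7,-0.2,2,0,0,-0.2,-0.65],[0.7,-0.2,4.0,0,0,-0.2,-0.65],[0.7,-0.2,4.8,0,0,-0.2,-0.65],[0.7,-0.2,4.8,0,0,-0.2,-0.65],[-0.2,-0.2,4.8,0,0,-0.2,-0.65],[-1.0,-0.2,4.8,0,0,-0.2,-0.65],[-1.8,-0.2,4.8,0,0,-0.2,-0.65],[-2.6,-0.2,4.8,0,0,-0.2,-0.65]]]'
python3 -m creep '[[[-0.8,0,0,0,0,0,-0.65],[-1.6,0,0,0,0,0,-0.65],[-2.4,0,0,0,0,0,-0.65],[-3.2,0,0,0,0,0,-0.65],[-4.0,0,0,0,0,0,-0.65],[-4.8,0,0,0,0,0,-0.65],[-5.6,0,0,0,0,0,-0.65],[-6.4,0,0,0,0,0,-0.65]]]'
python3 - <<'E'
from h import *
im=robot.read_camera("wrist"); cv2.imwrite("pics/w7.png",im[:,:,::-1])
E
```

```text
time: 8.05
tool_pos: [0.4726, 0.0665, 0.0698]
tool_rot: [3.138, 0.002, 1.598]
contact_force: [0.3, -0.3, -0.0]
opening: 0.016
time: 8.85
tool_pos: [0.4744, 0.0018, 0.07]
tool_rot: [3.138, 0.002, 1.598]
contact_force: [-0.5, 0.2, 1.3]
opening: 0.0159
```

View pics/w7.png

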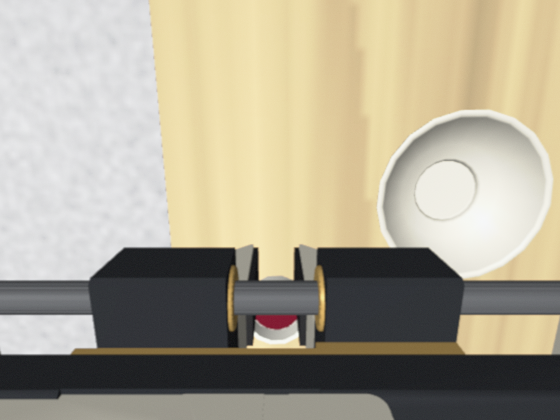

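```bash

python3 -m creep '[[[-0.8,0.07,0.15,0,0,0,-0.65],[-1.6,0.14,0.15,0,0,0,-0.65],[-2.4,0.21,0.15,0,0,0,-0.65],[-3.2,0.28,0.15,0,0,0,-0.65],[-4.0,0.35,0.15,0,0,0,-0.65],[-4.8,0.42,0.15,0,0,0,-0.65],[-5.6,0.49,0.15,0,0,0,-0.65],[-6.4,0.56,0.15,0,0,0,-0.65]]]'
python3 -m creep '[[[-0.8,0.07,0,0,0,0,-0.65],[-1.6,0.14,0,0,0,0,-0.65],[-2.4,0.21,0,0,0,0,-0.65],[-3.2,0.28,0,0,0,0,-0.65],[-4.0,0.35,0,0,0,0,-0.65],[-4.8,0.42,0,0,0,0,-0.65],[-5.6,0.49,0,0,0,0,-0.65],[-6.4,0.56,0,0,0,0,-0.65]]]'
python3 - <<'E'
from h import *
im=robot.read_camera("wrist"); cv2.imwrite("pics/w8.png",im[:,:,::-1])
E
```

```text
time: 9.7
tool_pos: [0.482, -0.0636, 0.0687]
tool_rot: [3.138, 0.003, 1.598]
contact_force: [1.2, 1.1, -0.4]
opening: 0.0164
time: 10.5
tool_pos: [0.4894, -0.1281, 0.0689]
tool_rot: [3.138, 0.003, 1.598]
contact_force: [-0.6, -0.4, -0.8]
opening: 0.0161
```

View pics/w8.png

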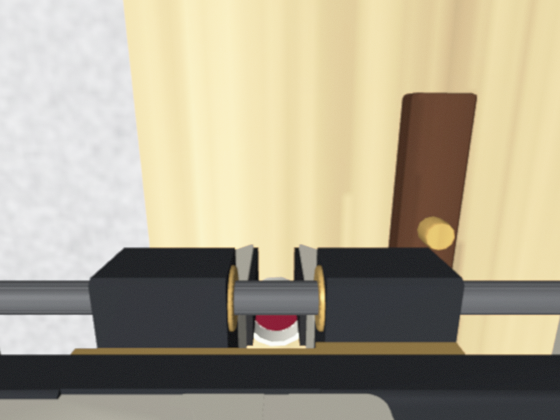

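```bash

python3 -m creep '[[[-0.8,0.1,0.05,0,0,0,-0.65],[-1.6,0.2,0.05,0,0,0,-0.65],[-2.4,0.3,0.05,0,0,0,-0.65],[-3.2,0.4,0.05,0,0,0,-0.65],[-4.0,0.55,0.05,0,0,0,-0.65],[-4.8,0.75,0.05,0,0,0,-0.65],[-5.6,0.95,0.05,0,0,0,-0.65],[-6.4,1.15,0.05,0,0,0,-0.65]]]'
python3 -m creep '[[[-0.8,0.2,0,0,0,0,-0.65],[-1.6,0.4,0,0,0,0,-0.65],[-2.4,0.6,0,0,0,0,-0.65],[-3.2,0.8,0,0,0,0,-0.65],[-4.0,0.8,0,0,0,0,-0.65],[-4.6,0.8,0,0,0,0,-0.65],[-4.6,0.8,0,0,0,0,-0.65]]]'
python3 -m creep '[[[0,0,-2,0,0,0,-0.65],[0,0,-5,0,0,0,-0.65],[4,0,-7,0,0,0,-0.65],[8,1,-7,0,0,0,-0.65],[12,3,-7,0,0,0,-0.65],[16,6,-7,0,0,0,-0.65],[17,10,-7,0,0,0,-0.65],[17,13,-7,0,0,0,-0.65]]]'
python3 - <<'E'
from h import *
im=robot.read_camera("scene"); cv2.imwrite("pics/s9.png",cv2.resize(im[80:330,60:460,::-1],None,fx=2,fy=2))
im=robot.read_camera("top"); cv2.imwrite("pics/t9.png",cv2.resize(im[130:330,165:465,::-1],None,fx=2.6,fy=2.6))
for l in("pan1",):
  for d in robot.masks_of("top",l):
    ys,xs=np.nonzero(d["mask"]); print(l,round(d["score"],2),len(xs),xs.mean(),ys.mean(),ray("top",(xs.mean(),ys.mean()),.06).round(4),ray("top",(xs.mean(),ys.mean()),.02).round(4))
E
```

```text
time: 11.35
tool_pos: [0.5031, -0.1935, 0.0687]
tool_rot: [3.137, 0.003, 1.597]
contact_force: [-0.2, 0.5, 0.9]
opening: 0.0161
time: 12.05
tool_pos: [0.5123, -0.2401, 0.0689]
tool_rot: [3.137, 0.004, 1.596]
contact_force: [-0.6, 0.1, 0.2]
opening: 0.0159
time: 12.85
tool_pos: [0.6391, -0.0635, 0.1392]
tool_rot: [3.136, 0.003, 1.6]
contact_force: [-0.7, -0.8, 0.0]
opening: 0.0159
pan1 0.55 38 266.3157894736842 175.42105263157896 [0.6301 0.052  0.06  ] [0.6389 0.0544 0.02  ]
pan1 0.53 77 404.0 243.9090909090909 [ 0.4741 -0.2348  0.06  ] [ 0.4758 -0.2456  0.02  ]
```

View pics/s9.png

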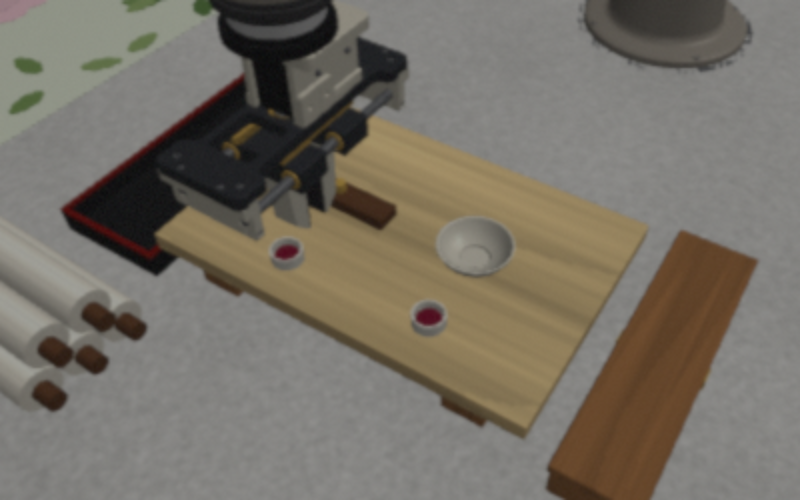

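View pics/t9.png

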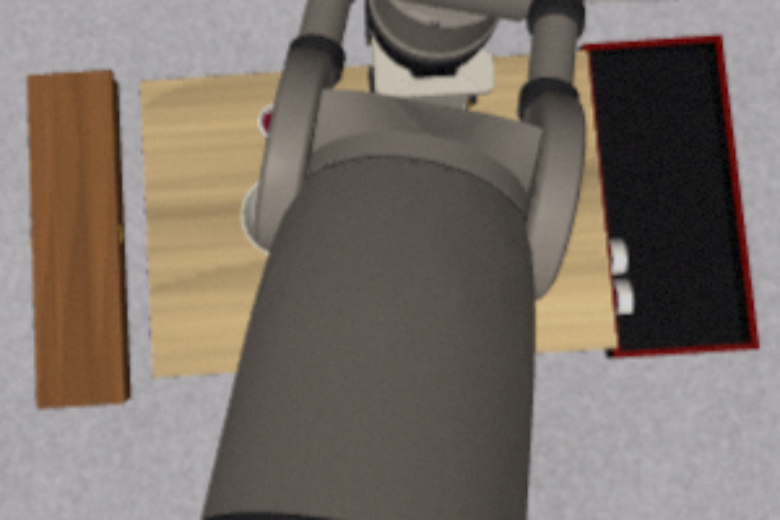

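Both pans lie on edge in the tray against its near wall, at crop px (620,257) and (625,297). Now the far side, nearest pan first.

```bash

python3 -m creep '[[[0.8,-0.4,0,0,0,0,-0.65],[0.8,-0.4,2,0,0,0,-0.65],[0.8,-0.4,2.5,0,0,0,-0.65],[0.8,-0.4,2.5,0,0,0,-0.65]]]'
python3 - <<'E'
from h import *
im=robot.read_camera("wrist"); cv2.imwrite("pics/w10.png",im[:,:,::-1])
print(row([.6348,-.055,.068],1.600))
E
```

```text
time: 13.4
tool_pos: [0.6326, -0.0579, 0.1124]
tool_rot: [3.14, 0.003, 1.598]
contact_force: [0.2, 0.1, 0.2]
opening: 0.0159
(array([0.31, 0.15, 4.52]), array([ 0.17,  0.19, -0.14]))
```

View pics/w10.png

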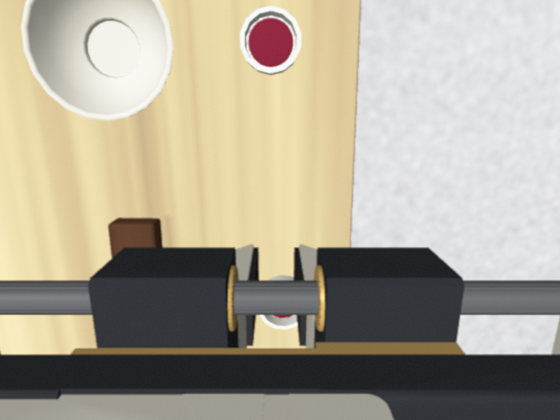

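The pan shows at (284,300), slightly right of centre, which agrees with the computed +0.2 cm.

```bash

python3 -m creep '[[[0.3,0.2,2,0,0,0,-0.65],[0.3,0.2,3.5,0,0,0,-0.65],[0.3,0.2,4.5,0,0,0,-0.65],[0.3,0.2,4.5,0,0,0,-0.65],[-0.5,0.2,4.5,0,0,0,-0.65],[-1.3,0.2,4.5,0,0,0,-0.65],[-2.1,0.2,4.5,0,0,0,-0.65],[-2.9,0.2,4.5,0,0,0,-0.65]]]'
python3 -m creep '[[[-0.8,0,0.1,0,0,0,-0.65],[-1.6,0,0.1,0,0,0,-0.65],[-2.4,0,0.1,0,0,0,-0.65],[-3.2,0,0.1,0,0,0,-0.65],[-4.0,0,0.1,0,0,0,-0.65],[-4.8,0,0.1,0,0,0,-0.65],[-5.6,0,0.1,0,0,0,-0.65],[-6.4,0,0.1,0,0,0,-0.65]]]'
python3 - <<'E'
from h import *
im=robot.read_camera("wrist"); cv2.imwrite("pics/w11.png",im[:,:,::-1])
E
```

```text
time: 14.25
tool_pos: [0.6365, -0.0883, 0.0689]
tool_rot: [3.138, 0.004, 1.597]
contact_force: [0.3, -0.3, 0.2]
opening: 0.0161
time: 15.05
tool_pos: [0.6382, -0.1529, 0.0681]
tool_rot: [3.138, 0.004, 1.597]
contact_force: [0.1, 0.1, -0.4]
opening: 0.0162
```

View pics/w11.png

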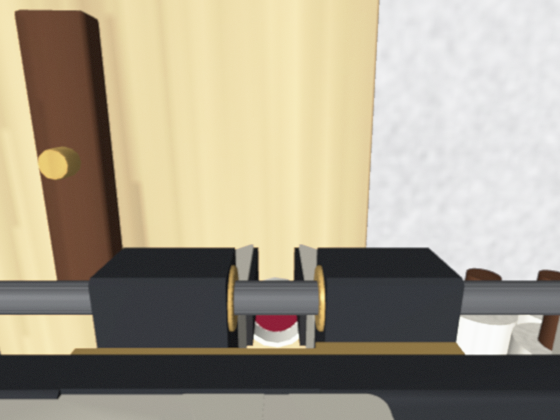

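```bash

python3 -m creep '[[[-0.8,0,0,0,0,0,-0.65],[-1.6,0,0,0,0,0,-0.65],[-2.4,0,0,0,0,0,-0.65],[-3.2,0,0,0,0,0,-0.65],[-4.0,0,0,0,0,0,-0.65],[-4.8,0,0,0,0,0,-0.65],[-5.6,0,0,0,0,0,-0.65],[-6.4,0,0,0,0,0,-0.65]]]'
python3 -m creep '[[[-0.8,0,0,0,0,0,-0.65],[-1.6,0,0,0,0,0,-0.65],[-2.2,0,0,0,0,0,-0.65],[-2.2,0,0,0,0,0,-0.65],[-2.2,0,-3,0,0,0,-0.65],[-1,0,-6,0,0,0,-0.65],[2,0,-7,0,0,0,-0.65],[7,0,-7,0,0,0,-0.65]]]'
python3 - <<'E'
from h import *
print(row([.624,.09,.12],1.600))
E
```

```text
time: 15.9
tool_pos: [0.6399, -0.2189, 0.0685]
tool_rot: [3.137, 0.004, 1.596]
contact_force: [-0.4, 0.9, 0.3]
opening: 0.0161
time: 16.7
tool_pos: [0.6389, -0.1504, 0.1406]
tool_rot: [3.132, 0.007, 1.593]
contact_force: [0.5, -0.3, 0.2]
opening: 0.0162
(array([24.08, -0.98,  1.89]), array([ 0.52,  0.39, -0.42]))
```

```bash

python3 -m creep '[[[5,-0.2,0,0,0,0,-0.65],[10,-0.4,0,0,0,0,-0.65],[15,-0.6,0,0,0,0,-0.65],[20,-0.8,0,0,0,0,-0.65],[24,-1,1,0.5,0.4,-0.4,-0.65],[24,-1,1.9,0.5,0.4,-0.4,-0.65],[24,-1,1.9,0.5,0.4,-0.4,-0.65],[24,-1,1.9,0.5,0.4,-0.4,-0.65]]]'
python3 - <<'E'
from h import *
im=robot.read_camera("wrist"); cv2.imwrite("pics/w12.png",im[:,:,::-1])
im=robot.read_camera("top"); cv2.imwrite("pics/t12.png",cv2.resize(im[130:330,165:465,::-1],None,fx=2.6,fy=2.6))
print(row([.624,.09,.068],1.600))
E
```

```text
time: 17.5
tool_pos: [0.6239, 0.0884, 0.1199]
tool_rot: [3.141, 0.0, 1.599]
contact_force: [0.2, 0.3, -0.5]
opening: 0.0162
(array([ 0.22, -0.03,  5.24]), array([ 0.07,  0.01, -0.13]))
```

View pics/w12.png

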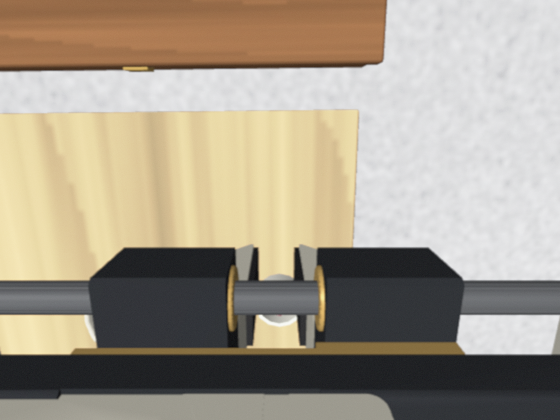

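View pics/t12.png

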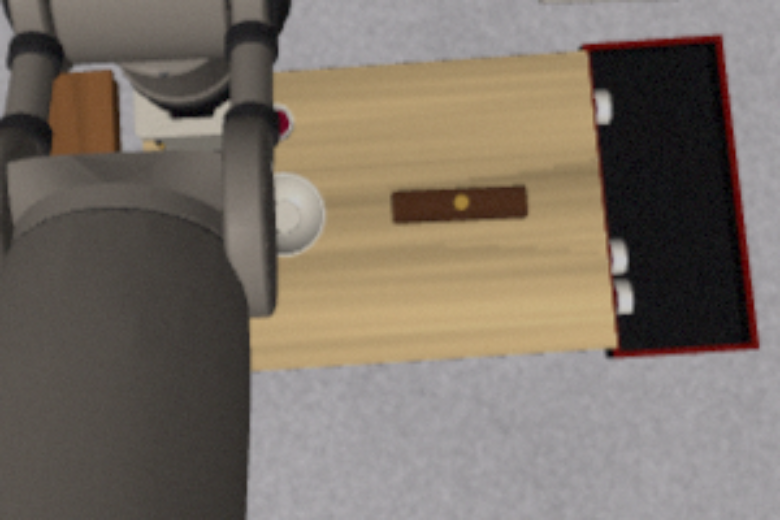

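Three pans are in the tray, the third at crop px (603,107). The last one is centred between the pads, so I'll sweep it with an inward drift (tool -y).

```bash

python3 -m creep '[[[0.2,0,2.5,0,0,0,-0.65],[0.2,0,4.2,0,0,0,-0.65],[0.2,0,5.2,0,0,0,-0.65],[0.2,0,5.2,0,0,0,-0.65],[-0.6,0,5.2,0,0,0,-0.65],[-1.4,0,5.2,0,0,0,-0.65],[-2.2,0,5.2,0,0,0,-0.65],[-3.0,0,5.2,0,0,0,-0.65]]]'
python3 -m creep '[[[-0.8,0,0.1,0,0,0,-0.65],[-1.6,0,0.1,0,0,0,-0.65],[-2.4,0,0.1,0,0,0,-0.65],[-3.2,0,0.1,0,0,0,-0.65],[-4.0,0,0.1,0,0,0,-0.65],[-4.8,0,0.1,0,0,0,-0.65],[-5.6,0,0.1,0,0,0,-0.65],[-6.4,0,0.1,0,0,0,-0.65]]]'
python3 - <<'E'
from h import *
im=robot.read_camera("wrist"); cv2.imwrite("pics/w13.png",im[:,:,::-1])
E
```

```text
time: 18.4
tool_pos: [0.6255, 0.0568, 0.0691]
tool_rot: [3.139, 0.0, 1.597]
contact_force: [0.4, 0.1, -0.0]
opening: 0.0161
time: 19.2
tool_pos: [0.6272, -0.0078, 0.0681]
tool_rot: [3.139, 0.0, 1.597]
contact_force: [-0.4, -0.2, 0.6]
opening: 0.0163
```

View pics/w13.png

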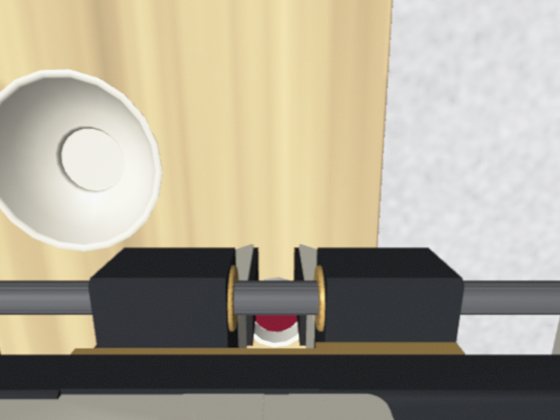

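```bash

python3 -m creep '[[[-0.8,-0.07,0,0,0,0,-0.65],[-1.6,-0.14,0,0,0,0,-0.65],[-2.4,-0.21,0,0,0,0,-0.65],[-3.2,-0.28,0,0,0,0,-0.65],[-4.0,-0.35,0,0,0,0,-0.65],[-4.8,-0.42,0,0,0,0,-0.65],[-5.6,-0.49,0,0,0,0,-0.65],[-6.4,-0.56,0,0,0,0,-0.65]]]'
python3 -m creep '[[[-0.8,-0.07,0,0,0,0,-0.65],[-1.6,-0.14,0,0,0,0,-0.65],[-2.4,-0.21,0,0,0,0,-0.65],[-3.2,-0.28,0,0,0,0,-0.65],[-4.0,-0.35,0,0,0,0,-0.65],[-4.8,-0.42,0,0,0,0,-0.65],[-5.6,-0.49,0,0,0,0,-0.65],[-6.4,-0.56,0,0,0,0,-0.65]]]'
python3 - <<'E'
from h import *
im=robot.read_camera("wrist"); cv2.imwrite("pics/w14.png",im[:,:,::-1])
E
```

```text
time: 20.05
tool_pos: [0.6233, -0.0739, 0.0681]
tool_rot: [3.139, 0.001, 1.597]
contact_force: [-0.7, -0.3, -0.2]
opening: 0.016
time: 20.85
tool_pos: [0.6193, -0.1386, 0.0681]
tool_rot: [3.139, 0.001, 1.597]
contact_force: [-0.5, 0.2, 0.8]
opening: 0.0163
```

View pics/w14.png

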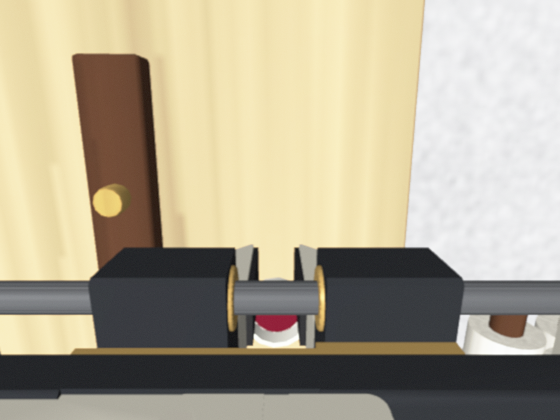

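```bash

python3 -m creep '[[[-0.8,-0.15,0,0,0,0,-0.65],[-1.6,-0.3,0,0,0,0,-0.65],[-2.4,-0.5,0,0,0,0,-0.65],[-3.2,-0.7,0,0,0,0,-0.65],[-4.0,-0.9,0,0,0,0,-0.65],[-4.8,-1.1,0,0,0,0,-0.65],[-5.6,-1.3,0,0,0,0,-0.65],[-6.4,-1.5,0,0,0,0,-0.65]]]'
python3 -m creep '[[[-0.8,-0.2,0,0,0,0,-0.65],[-1.6,-0.4,0,0,0,0,-0.65],[-2.4,-0.5,0,0,0,0,-0.65],[-3.2,-0.5,0,0,0,0,-0.65],[-3.7,-0.5,0,0,0,0,-0.65],[-3.7,-0.5,0,0,0,0,-0.65]]]'
python3 -m creep '[[[0,0,-3,0,0,0,-0.65],[0,0,-7,0,0,0,-0.65],[3,0,-9,0,0,0,-0.65],[8,0,-10,0,0,0,-0.65],[13,0,-10,0,0,0,-0.65],[18,0,-10,0,0,0,-0.65],[23,0,-10,0,0,0,-0.65],[28,0,-10,0,0,0,-0.65]]]'
python3 - <<'E'
from h import *
im=robot.read_camera("scene"); cv2.imwrite("pics/s15.png",cv2.resize(im[80:330,60:460,::-1],None,fx=2,fy=2))
im=robot.read_camera("top"); cv2.imwrite("pics/t15.png",cv2.resize(im[130:330,165:465,::-1],None,fx=2.6,fy=2.6))
for l in("pan1","tray"):
  for d in robot.masks_of("top",l):
    ys,xs=np.nonzero(d["mask"]); print(l,round(d["score"],2),len(xs),xs.mean(),ys.mean(),ray("top",(xs.mean(),ys.mean()),.028).round(4))
E
```

```text
time: 21.7
tool_pos: [0.6058, -0.205, 0.0683]
tool_rot: [3.139, 0.001, 1.596]
contact_force: [0.3, -0.2, 0.4]
opening: 0.016
time: 22.3
tool_pos: [0.6018, -0.2429, 0.0683]
tool_rot: [3.139, 0.002, 1.595]
contact_force: [-0.1, 0.1, -0.4]
opening: 0.0161
time: 23.1
tool_pos: [0.5943, 0.0385, 0.168]
tool_rot: [3.138, 0.002, 1.595]
contact_force: [0.1, -0.6, 1.0]
opening: 0.0163
pan1 0.62 70 398.15714285714284 186.47142857142856 [ 0.603  -0.2389  0.028 ]
pan1 0.54 96 404.25 243.65625 [ 0.476 -0.244  0.028]
pan1 0.5 103 396.80582524271847 170.36893203883494 [ 0.6396 -0.2382  0.028 ]
pan1 0.38 589 342.018675721562 208.53989813242785 [ 0.5571 -0.1123  0.028 ]
tray 0.58 6363 424.08392267798206 206.27675624705327 [ 0.5569 -0.2928  0.028 ]
```

View pics/s15.png

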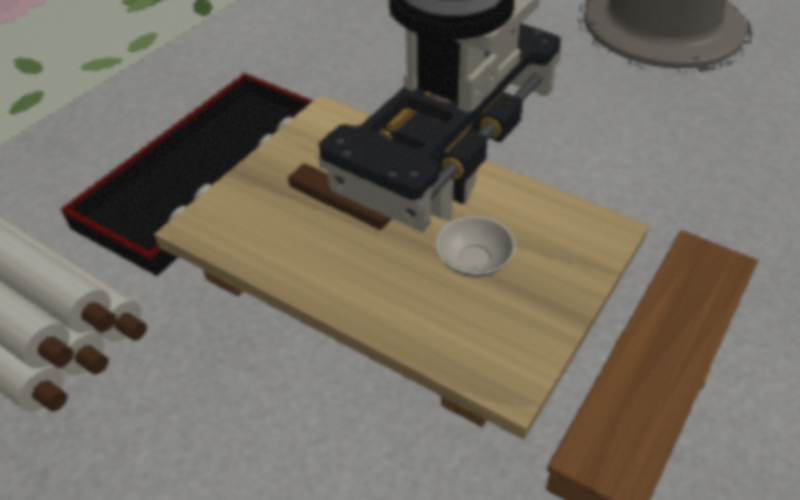

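View pics/t15.png

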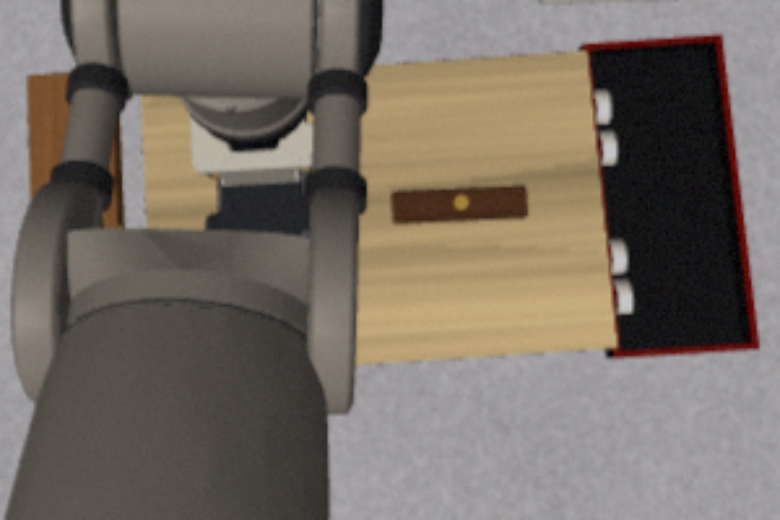

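All four pans show in the tray along its near wall, at crop px (603,107), (609,148), (620,257) and (625,297). I'll move the arm well clear and do a final check of the bystanders.

```bash

python3 -m creep '[[[-2,-4,-3,0,0,0,-0.65],[-4,-8,-6,0,0,0,-0.65],[-7,-11,-9,0,0,0,-0.65],[-11,-13,-9,0,0,0,-0.65],[-16,-15,-9,0,0,0,-0.65],[-21,-17,-9,0,0,0,-0.65],[-26,-18,-9,0,0,0,-0.65],[-30,-19,-9,0,0,0,-0.65]]]'
python3 -m creep '[[[-4,-1,0,0,0,0,-0.65],[-8,-2,0,0,0,0,-0.65],[-12,-4,0,0,0,0,-0.65],[-16,-6,0,0,0,0,-0.65],[-19,-8,0,0,0,0,-0.65],[-19,-8,0,0,0,0,-0.65],[-19,-8,0,0,0,0,-0.65],[-19,-8,0,0,0,0,-0.65]]]'
python3 - <<'E'
from h import *
im=robot.read_camera("top"); cv2.imwrite("pics/t16.png",cv2.resize(im[130:330,165:465,::-1],None,fx=2.6,fy=2.6))
im0=cv2.imread("pics/top0.png")[:,:,::-1]
for l,z in(("pan1",.02),("tray",.028),("dish",.065),("paperweight",.064),("brush_box",.042)):
  for d in robot.masks_of("top",l):
    ys,xs=np.nonzero(d["mask"]); print(l,round(d["score"],2),len(xs),ray("top",(xs.mean(),ys.mean()),z).round(4))
m=cv2.cvtColor(cv2.absdiff(im,im0.copy()),cv2.COLOR_RGB2GRAY)[130:295,165:465]
n,_,st,_=cv2.connectedComponentsWithStats((m>40).astype(np.uint8))
print([s.tolist() for s in st[1:] if s[4]>15])
E
```

```text
time: 24.1
tool_pos: [0.4113, -0.2687, 0.2583]
tool_rot: [3.138, 0.003, 1.596]
contact_force: [0.9, 0.5, 0.6]
opening: 0.0164
time: 24.9
tool_pos: [0.3358, -0.4603, 0.2585]
tool_rot: [3.138, 0.002, 1.595]
contact_force: [1.7, 0.2, -0.7]
opening: 0.0163
pan1 0.61 77 [ 0.5081 -0.2439  0.02  ]
pan1 0.52 66 [ 0.6397 -0.2386  0.02  ]
dish 0.63 800 [0.5487 0.0384 0.065 ]
paperweight 0.57 664 [ 0.5522 -0.1058  0.064 ]
brush_box 0.7 4561 [0.5338 0.213  0.042 ]
[[228, 34, 8, 14, 89], [167, 36, 11, 9, 77], [101, 42, 10, 10, 80], [230, 50, 8, 14, 91], [234, 92, 8, 14, 89], [236, 107, 8, 14, 89], [177, 111, 11, 11, 91], [99, 114, 11, 10, 88]]
```

View pics/t16.png

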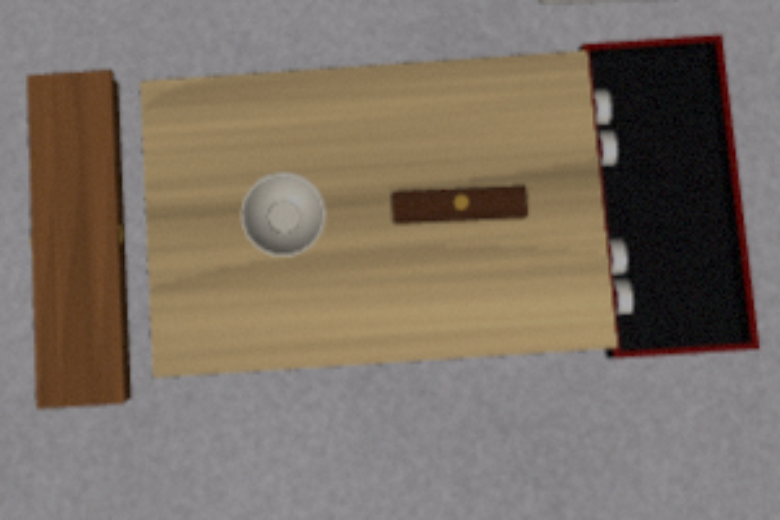

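The difference from the first picture is exactly eight spots: four where the pans stood and four where they are now in the tray. Nothing else moved, and the arm is out of view. I'm handing in.

```bash
python3 -c "
from cell import robot
print(robot.hand_in())"
```

```text
the job is handed in; nothing more can be done
None
```

All four pans are in the tray and the job is handed in at about 25 s of the 64 s allowed. I swept them one at a time along the board with the fingers held about 16 mm apart. I drifted the second pan on each side inward near the end so it dropped beside the first.

**Pans:** the final top picture shows all four on edge along the tray's near wall. I estimate their centres at about 10 mm inside the wall.

**Bystanders:** compared with the first picture, only the four old and four new pan spots changed. Dish, paperweight and brush box measured within about 1.5 mm of where they stood.

**Forces and hand:** the measured tool force stayed below 2 N at the end of each move, and the hand finished well clear.

**Checks that missed:** in the last picture the detector reported only two of the four pans and did not report the tray at all. One earlier low-score "pan" was actually the paperweight. For the missed pans and the tray I relied on the picture and the image difference.

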